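Complete the kit drawer and sort the surplus parts

ROBOT

A 7-joint arm with a two-finger parallel gripper is mounted at the origin on the work surface. World frame = base frame: x ahead of the robot, y to its left, z up, the work surface at z = 0. Lengths are in m, angles in rad, forces in N, time in s.
With the tool pointing down it reaches from about 0.35 to 0.9 m from the base axis. Payload 7.2 kg.
Tool frame: the origin (TCP) lies midway between the tips of the shut fingers; the grasp point (between the pads) lies 19 mm behind it; z points along the fingers, y is the line along which they close (so a half turn about z gives the same grasp; the last joint's range is limited). The gripper opens to 88 mm and grips with 3 to 60 N. Pads are 20 mm wide; open, the fingers measure 115 mm over their backs; the gripper's body (75 mm by 178 mm) begins 61 mm behind the grasp point.
Start: joints at [1.123, 0.411, -0.013, 1.596, 0.006, 1.134, -0.082], TCP at [0.232, -0.58, 0.223] pointing down, gripper open.
Joint ranges: [-2.95, 2.95], [-0.29, 1.99], [-1.47, 1.44], [0.14, 2.54], [-1.03, 4.17], [0.13, 1.85], [-2.86, 2.86]. Speed limits (rad/s): [2.39, 2.39, 3.01, 3.01, 3.14, 3.14, 3.14].

INTERFACE

Orientations are given as a unit quaternion [x, y, z, w].
In Python, from workcell import status, read_camera, arm gives the robot as it stands. The module is installed in compiled form; this text tells all that it offers.
- The arm moves only by the shell command python3 -m creep 'ROWS' [OPENING] [FORCE]. ROWS is text: rows parted by semicolons, each of 6 numbers parted by spaces: the shift along the tool's x, y, z each as a share of 0.04 m, from -1 to 1, then the turn, a rotation vector about the tool's x, y, z each as a share of pi/4 rad, from -1 to 1. In form: x y z wx wy wz; .... A call has 1 to 20 rows; each row shifts and turns the commanded pose from where the row before left it, along the tool's axes as they then stand; what a row does not reach is not made up. A row lasts 1/8 s, in which the tool goes at most 62.5 mm and 10.7 degrees, less where a joint would pass 70% of its speed; a pose out of reach is approached as far as the arm can. A call with a number of a shift or a turn outside -1 to 1 is refused whole. A call with a gripper value outside its range is refused whole. OPENING is the gripper command: -1 is fully open, 1 is shut, values between are in proportion, set as the call begins (- or left out, the last holds). The fingers move at their own pace and stop on an object; FORCE is the grip in N (left out, the last holds). Time passes only in rows, so rows that do not move let the fingers close. It gives the time, the measured TCP pose, the force, the opening and the grip force at its end, in the units of the state.
- status.sense(): the state, without advancing time (a new reading comes with each control period).
- read_camera(name): name is "scene" or "top" or "wrist"; returns a dict with "color" (400x640x3 uint8, blue, green, red), "depth" (400x640 float32, m along the optical axis (not along the pixel's ray), 0 where there is no reading), "fx", "fy", "cx", "cy" (pixels), "position" and "orientation" of the camera in the world; the wrist camera has in their place "mount" (4x4, takes a point from camera to tool coordinates, whose origin is the TCP and whose axes are the flange's). Camera axes: x right, y down, z forward; pixel columns grow to the right and rows downward; lengths in m; the calibration is good to about 2 mm. A picture is of the moment at which its call begins: read the wrist's pose just before it.
- arm.hand_in(): hands the job in; it is judged then, once.
The state is a dict: "clock": time; "qpos": joint angles; "joint_vel": joint speeds; "joint_torque": joint torques, N m; "tool_pos": TCP position; "tcp_rot": TCP orientation; "ft_force": force on the tool from outside, world axes, zero at the start; "ft_torque": the same for the moment, N m; "opening": opening from 0.0 (shut) to 1.0 (fully open); "grip_force": force on a finger pad.
Only numpy, scipy, OpenCV 4.12 (cv2) and the standard library are available. Lean on these libraries where they do the work, as an engineer would, in place of code of your own. Each camera call takes 0.05 s, during which the arm holds its last target. There are 200 camera calls.

TASK

Make up the kit in the open drawer so that it holds exactly one flanged bush, one square block and one tee bracket, counting what already lies in it, and slide the drawer fully shut. Send every other bush and block on the bench through the sorter's mouth, setting its lever each time so that the part lands in the bin that already holds its kind (the lever leans over the chute that is shut, and the part goes to the other). Leave the oil bottle, the tape and the screwdriver where they are.

Things in the scene. Friction and masses are not known exactly. Their poses are not given: they have to be found in the camera images.
- bush1_c (a point): flanged bush, plain aluminium: a round flange 56 mm across and 10 mm thick at the bottom, a round body 36 mm across above it, 60 mm tall in all, 0.17 kg; stands on the bench; the point is its centre, 30 mm above its foot; z is its upright axis
- bush2_c (a point): flanged bush, plain aluminium: a round flange 56 mm across and 10 mm thick at the bottom, a round body 36 mm across above it, 60 mm tall in all, 0.17 kg; stands on the bench, may be absent; the point is its centre, 30 mm above its foot; z is its upright axis
- bush3_c (a point): flanged bush, plain aluminium: a round flange 56 mm across and 10 mm thick at the bottom, a round body 36 mm across above it, 60 mm tall in all, 0.17 kg; stands on the bench, may be absent; the point is its centre, 30 mm above its foot; z is its upright axis
- block1_c (a point): square block, plain aluminium: 46 x 46 mm, 60 mm tall, 0.32 kg; stands on the bench; the point is its centre, 30 mm above its foot; z is its upright axis, x and y are square to its sides
- block2_c (a point): square block, plain aluminium: 46 x 46 mm, 60 mm tall, 0.32 kg; stands on the bench, may be absent; the point is its centre, 30 mm above its foot; z is its upright axis, x and y are square to its sides
- block3_c (a point): square block, plain aluminium: 46 x 46 mm, 60 mm tall, 0.32 kg; stands on the bench, may be absent; the point is its centre, 30 mm above its foot; z is its upright axis, x and y are square to its sides
- bracket_c (a point): tee bracket, plain aluminium: foot plate 70 x 50 x 8 mm with an upright plate 70 mm long, 8 mm thick along its middle, 60 mm tall in all, 0.16 kg; stands on the bench; x runs along the 70 mm length, y across the 8 mm plate; the point is its centre, 30 mm above its foot; z is its upright axis
- kit_bush_c (a point): a bush of the same kind that already stands in a drawer compartment; may be absent; the point is its centre, 30 mm above its foot; z is its upright axis
- kit_block_c (a point): a block of the same kind that already stands in a drawer compartment; may be absent; the point is its centre, 30 mm above its foot; z is its upright axis
- bin_bush_c (a point): a bush of the same kind already in one of the sorter's two bins: that bin is the one for bushes; the point is its centre, 30 mm above its foot; z is its upright axis
- bin_block_c (a point): a block of the same kind already in the sorter's other bin: that bin is the one for blocks; the point is its centre, 30 mm above its foot; z is its upright axis
- mouth (a point): grey sheet-metal sorter, 516 x 122 mm, fixed to the bench: centre of the open mouth on top, at rim level, 270 mm above the bench; straight walls, opening 120 mm (x) x 116 mm (y). x runs along the sorter from the near bin (robot's side) to the far bin, y towards the lever side, z up. The flap below sends each part down a ramp to one bin; its upper edge comes up to 43 mm below the rim
- flap (a joint): angle of flap and lever (one rigid piece), rad: 0 upright, stops at +0.61 and -0.61. Positive: they lean to the far bin, shutting the far chute, so parts go to the near bin. Negative: they lean to the near bin, so parts go to the far bin. Top-heavy: it falls to the stop on whichever side of upright it is; 1 to 2 N at the knob moves it
- lever_knob (a point): centre of the lever's black ball knob, 32 mm across. The lever is a 10 mm round bar, 165 mm from the axle (125 mm below the mouth, along y) to the knob, 90 mm to the mouth's +y side, clear of the wall by 24 mm. At a stop the knob is 280 mm above the bench and 95 mm along the sorter's x from the mouth's centre; upright, 310 mm above the bench
- near_bin (a point): centre of the floor of the sorter's near bin, inside about 170 x 116 mm; guard rods roof it, 200 mm high at the sorter's throat to 105 mm at its end, so that parts get in only through the mouth
- far_bin (a point): centre of the floor of the sorter's far bin, made like the near one
- cell_right (a point): centre of the floor of the drawer's right compartment, 12 mm above the bench when resting there; compartment inside 120 mm (x) x 74 mm (y), walls 20 mm high above its floor; x points into the cabinet, z up
- cell_middle (a point): centre of the floor of the drawer's middle compartment, 12 mm above the bench when resting there; compartment inside 120 mm (x) x 74 mm (y), walls 20 mm high above its floor; x points into the cabinet, z up
- cell_left (a point): centre of the floor of the drawer's left compartment, 12 mm above the bench when resting there; compartment inside 120 mm (x) x 74 mm (y), walls 20 mm high above its floor; x points into the cabinet, z up
- drawer (a joint): how far the kit drawer is open, m: 0 shut, up to 0.15 open; it slides with about 1.5 N of friction and stays where it is left
- drawer_handle (a point): middle of the drawer's bar handle (11 mm thick, 120 mm long along y), 62 mm above the bench, 35 mm before the drawer's front (250 mm wide, top edge 88 mm above the bench); the drawer shuts along this point's +x. The low cabinet behind is 256 mm wide, 200 mm deep, 92 mm high, fixed; things up to 70 mm tall fit in the shut drawer
- oil_c (a point): white oil bottle, 54 mm across, 150 mm tall, a bystander; the point is half-way up
- tape: roll of tape lying flat, 96 mm across, 24 mm tall, a bystander; origin at the centre of its underside
- driver: screwdriver lying on the bench, a bystander

How it is judged:
At the end, for the whole second after the job is handed in: The drawer is shut to within 8 mm and holds exactly one bush, one block and the bracket; every other bush is in the sorter bin with the bush that was there at the start, every other block in the bin with the block that was there (((x of kit_bush_c in the frame of cell_middle between -0.066 and 0.066 m and y of kit_bush_c in the frame of cell_middle between -0.12 and 0.12 m and height (world z) of kit_bush_c below 0.07 m) or (y of kit_bush_c in the frame of mouth between -0.062 and 0.062 m and z of kit_bush_c in the frame of mouth below -0.16 m and horizontal distance between kit_bush_c and mouth between 0.065 and 0.27 m)) and ((x of bush1_c in the frame of cell_middle between -0.066 and 0.066 m and y of bush1_c in the frame of cell_middle between -0.12 and 0.12 m and height (world z) of bush1_c below 0.07 m) or (y of bush1_c in the frame of mouth between -0.062 and 0.062 m and z of bush1_c in the frame of mouth below -0.16 m and horizontal distance between bush1_c and mouth between 0.065 and 0.27 m)) and ((x of bush2_c in the frame of cell_middle between -0.066 and 0.066 m and y of bush2_c in the frame of cell_middle between -0.12 and 0.12 m and height (world z) of bush2_c below 0.07 m) or (y of bush2_c in the frame of mouth between -0.062 and 0.062 m and z of bush2_c in the frame of mouth below -0.16 m and horizontal distance between bush2_c and mouth between 0.065 and 0.27 m)) and ((x of bush3_c in the frame of cell_middle between -0.066 and 0.066 m and y of bush3_c in the frame of cell_middle between -0.12 and 0.12 m and height (world z) of bush3_c below 0.07 m) or (y of bush3_c in the frame of mouth between -0.062 and 0.062 m and z of bush3_c in the frame of mouth below -0.16 m and horizontal distance between bush3_c and mouth between 0.065 and 0.27 m)) and horizontal distance between any of kit_bush_c, bush1_c, bush2_c, bush3_c and cell_middle below 0.14 m and ((horizontal distance between kit_bush_c and cell_middle below 0.14 m and horizontal distance between each of bush1_c, bush2_c, bush3_c and bin_bush_c below 0.17 m) or (horizontal distance between bush1_c and cell_middle below 0.14 m and horizontal distance between each of kit_bush_c, bush2_c, bush3_c and bin_bush_c below 0.17 m) or (horizontal distance between bush2_c and cell_middle below 0.14 m and horizontal distance between each of kit_bush_c, bush1_c, bush3_c and bin_bush_c below 0.17 m) or (horizontal distance between bush3_c and cell_middle below 0.14 m and horizontal distance between each of kit_bush_c, bush1_c, bush2_c and bin_bush_c below 0.17 m)) and ((x of kit_block_c in the frame of cell_middle between -0.066 and 0.066 m and y of kit_block_c in the frame of cell_middle between -0.12 and 0.12 m and height (world z) of kit_block_c below 0.07 m) or (y of kit_block_c in the frame of mouth between -0.062 and 0.062 m and z of kit_block_c in the frame of mouth below -0.16 m and horizontal distance between kit_block_c and mouth between 0.065 and 0.27 m)) and ((x of block1_c in the frame of cell_middle between -0.066 and 0.066 m and y of block1_c in the frame of cell_middle between -0.12 and 0.12 m and height (world z) of block1_c below 0.07 m) or (y of block1_c in the frame of mouth between -0.062 and 0.062 m and z of block1_c in the frame of mouth below -0.16 m and horizontal distance between block1_c and mouth between 0.065 and 0.27 m)) and ((x of block2_c in the frame of cell_middle between -0.066 and 0.066 m and y of block2_c in the frame of cell_middle between -0.12 and 0.12 m and height (world z) of block2_c below 0.07 m) or (y of block2_c in the frame of mouth between -0.062 and 0.062 m and z of block2_c in the frame of mouth below -0.16 m and horizontal distance between block2_c and mouth between 0.065 and 0.27 m)) and ((x of block3_c in the frame of cell_middle between -0.066 and 0.066 m and y of block3_c in the frame of cell_middle between -0.12 and 0.12 m and height (world z) of block3_c below 0.07 m) or (y of block3_c in the frame of mouth between -0.062 and 0.062 m and z of block3_c in the frame of mouth below -0.16 m and horizontal distance between block3_c and mouth between 0.065 and 0.27 m)) and horizontal distance between any of kit_block_c, block1_c, block2_c, block3_c and cell_middle below 0.14 m and ((horizontal distance between kit_block_c and cell_middle below 0.14 m and horizontal distance between each of block1_c, block2_c, block3_c and bin_block_c below 0.17 m) or (horizontal distance between block1_c and cell_middle below 0.14 m and horizontal distance between each of kit_block_c, block2_c, block3_c and bin_block_c below 0.17 m) or (horizontal distance between block2_c and cell_middle below 0.14 m and horizontal distance between each of kit_block_c, block1_c, block3_c and bin_block_c below 0.17 m) or (horizontal distance between block3_c and cell_middle below 0.14 m and horizontal distance between each of kit_block_c, block1_c, block2_c and bin_block_c below 0.17 m)) and x of bracket_c in the frame of cell_middle between -0.066 and 0.066 m and y of bracket_c in the frame of cell_middle between -0.12 and 0.12 m and height (world z) of bracket_c below 0.07 m and value of joint drawer below 0.008 m); the robot touches nothing.
It fails at once if the oil bottle is moved more than 30 mm (distance of oil_c from where it was at the start of the episode above 0.03 m).
It fails at once if the tape roll is moved more than 30 mm (distance of tape from where it was at the start of the episode above 0.03 m).
It fails at once if the screwdriver is moved more than 30 mm (distance of driver from where it was at the start of the episode above 0.03 m).
Of kit_bush, kit_block only 1 to 2 are there at a start; the rules pass over those that are not, and their reading is None.
Of bush2, bush3, block2, block3 only 2 to 4 are there at a start; the rules pass over those that are not, and their reading is None.
At some moment in a run one of bush1, bush2, bush3, block1, block2, block3, bracket may be knocked a few centimetres aside while the robot is not near it.
It also fails if it takes over 210 s, if anything falls off the work surface, if the arm or the gripper's body presses on something with over 40 N, if the wrist force passes 120 N, or if a joint passes its speed limit or range.

## Working session

There is one attempt and no reset: what is moved stays moved. The work goes in short steps, Python scripts to look and compute and a shell command to move; the robot and the scene stay as the last step left them, time stands still between calls to the robot, and variables do not carry over. Pictures are saved under pics/ and viewed, at most 14 in all, crops included, and the job is handed in when it is done.

```bash
mkdir -p pics; cat > h.py <<'E'
import numpy as np, cv2
from scipy.spatial.transform import Rotation as R
from workcell import status, read_camera, arm
def cam(name):
    s=status.sense(); c=read_camera(name)
    if name=="wrist":
        T=np.eye(4);T[:3,:3]=R.from_quat(s["tcp_rot"]).as_matrix();T[:3,3]=s["tool_pos"];M=T@np.array(c["mount"])
    else:
        M=np.eye(4);M[:3,:3]=R.from_quat(c["orientation"]).as_matrix();M[:3,3]=c["position"]
    c["M"]=M; return c
def cloud(c):
    v,u=np.mgrid[:400,:640]; d=c["depth"]
    P=np.stack([(u-c["cx"])/c["fx"]*d,(v-c["cy"])/c["fy"]*d,d],-1)
    W=P@c["M"][:3,:3].T+c["M"][:3,3]; W[d==0]=np.nan; return W
E
python3 - <<'E'
from h import *
s=status.sense(); print(s["clock"],s["tool_pos"],s["tcp_rot"])
for n in("scene","top"):
    c=cam(n); cv2.imwrite(f"pics/{n}0.png",c["color"]); np.save(f"{n}0.npy",cloud(c)); print(n,c["M"].round(3).tolist(),c["fx"])
E
```

```text
0.0 [ 0.2314775  -0.58000379  0.22183495] [ 9.82020723e-01  1.88771482e-01 -2.07901038e-04 -7.64832789e-04]
scene [[0.829, 0.34, -0.444, 1.209], [0.559, -0.532, 0.636, -0.915], [-0.02, -0.776, -0.631, 1.131], [0.0, 0.0, 0.0, 1.0]] 451.6137555088422
top [[0.022, -0.994, 0.105, 0.45], [-1.0, -0.022, 0.004, 0.027], [-0.002, -0.105, -0.994, 1.156], [0.0, 0.0, 0.0, 1.0]] 372.37329476412026
```

View pics/scene0.png

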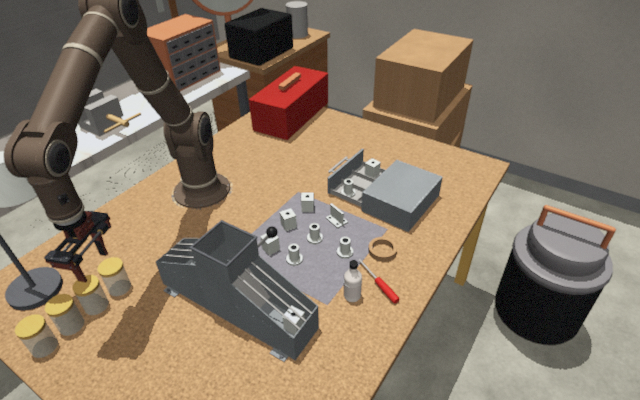

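View pics/top0.png

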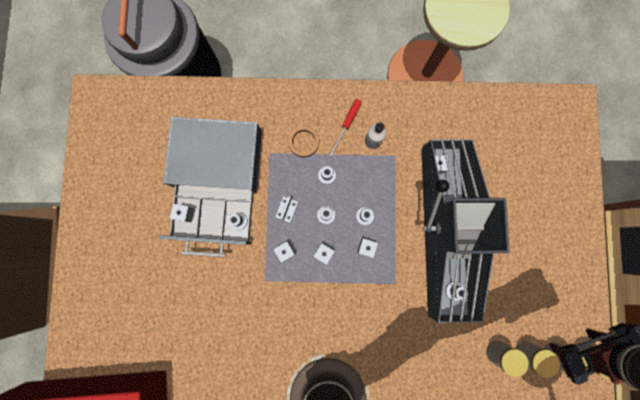

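```bash
cat >> h.py <<'E'
def parts(W,roi=(0.3,0.75,-0.25,0.25),zr=(0.05,0.072)):
    m=(W[...,0]>roi[0])&(W[...,0]<roi[1])&(W[...,1]>roi[2])&(W[...,1]<roi[3])&(W[...,2]>zr[0])&(W[...,2]<zr[1])
    n,l,st,ce=cv2.connectedComponentsWithStats(m.astype(np.uint8),connectivity=8)
    out=[]
    for i in range(1,n):
        if st[i,4]<15: continue
        p=W[l==i]; r=cv2.minAreaRect(p[:,:2].astype(np.float32)*1000)
        out.append((ce[i].round(0),st[i,4],p.mean(0).round(3),np.round(r[0],0),np.round(r[1],0),round(r[2],1)))
    return out
E
python3 - <<'E'
from h import *
W=np.load("top0.npy")
for o in parts(W): print(*o)
print("sorter rim"); 
for o in parts(W,(0.2,0.9,-0.6,-0.1),(0.255,0.275)): print(*o)
print("knob"); 
for o in parts(W,(0.2,0.9,-0.6,-0.1),(0.28,0.305)): print(*o)
print("drawer")
for o in parts(W,(0.3,0.9,0.2,0.65),(0.08,0.1)): print(*o)
for o in parts(W,(0.3,0.9,0.2,0.65),(0.055,0.0785)): print(*o)
print(W[195:215:2,430:450:3,2].round(3))
E
```

```text
[255. 168.] 69 [0.673 0.232 0.061] [677. 231.] [  4. 143.] 86.1
[327. 171.] 111 [0.667 0.016 0.059] [667.  16.] [34. 30.] 1.0
[285. 207.] 70 [0.558 0.138 0.059] [558. 138.] [ 8. 70.] 71.2
[326. 213.] 114 [0.543 0.016 0.06 ] [544.  15.] [33. 33.] 1.2
[367. 214.] 116 [ 0.542 -0.103  0.059] [ 542. -103.] [33. 34.] 27.6
[368. 247.] 251 [ 0.444 -0.108  0.06 ] [ 444. -109.] [46. 46.] 74.5
[284. 251.] 251 [0.428 0.138 0.06 ] [428. 138.] [46. 46.] 32.9
[324. 253.] 249 [0.425 0.021 0.06 ] [425.  21.] [46. 45.] 60.4
sorter rim
[440. 194.] 20 [ 0.579 -0.256  0.261] [ 578. -257.] [10.  8.] 3.0
[483. 225.] 768 [ 0.505 -0.356  0.27 ] [ 506. -350.] [131. 129.] 1.6
knob
[443. 185.] 142 [ 0.595 -0.254  0.29 ] [ 596. -256.] [30. 29.] 75.1
drawer
[211. 152.] 5929 [0.71  0.357 0.092] [712. 358.] [258. 202.] 87.4
[202. 239.] 306 [0.457 0.37  0.088] [457. 369.] [249.  10.] 87.4
[255. 158.] 104 [0.703 0.23  0.067] [705. 230.] [  4. 198.] 86.5
[180. 212.] 275 [0.535 0.445 0.071] [536. 447.] [47. 46.] 80.4
[234. 219.] 129 [0.518 0.284 0.071] [518. 284.] [34. 33.] 47.9
[203. 251.] 224 [0.422 0.37  0.066] [431. 370.] [128.  40.] 86.5
[[0.075 0.108 0.131 0.256 0.184 0.002 0.005]
 [0.079 0.105 0.133 0.254 0.184 0.003 0.003]
 [0.075 0.104   nan 0.246 0.182 0.013 0.011]
 [0.072 0.103 0.238 0.241 0.179 0.201 0.224]
 [0.075 0.105 0.233 0.156 0.18  0.205 0.23 ]
 [0.074 0.106 0.228 0.156 0.18  0.204 0.226]
 [0.072 0.217 0.223 0.154 0.182 0.2   0.223]
 [0.068 0.209 0.213 0.154 0.18  0.202 0.225]
 [0.07  0.208 0.128 0.154 0.18  0.203 0.226]
 [0.067 0.2   0.124 0.156 0.177 0.202 0.228]]
```

```bash
python3 -c "
import cv2;a=cv2.imread('pics/top0.png');cv2.imwrite('pics/top0c.png',cv2.resize(a[110:310,150:520],None,fx=2.15,fy=2.15,interpolation=cv2.INTER_CUBIC))"
```

```text
(no output)
```

View pics/top0c.png

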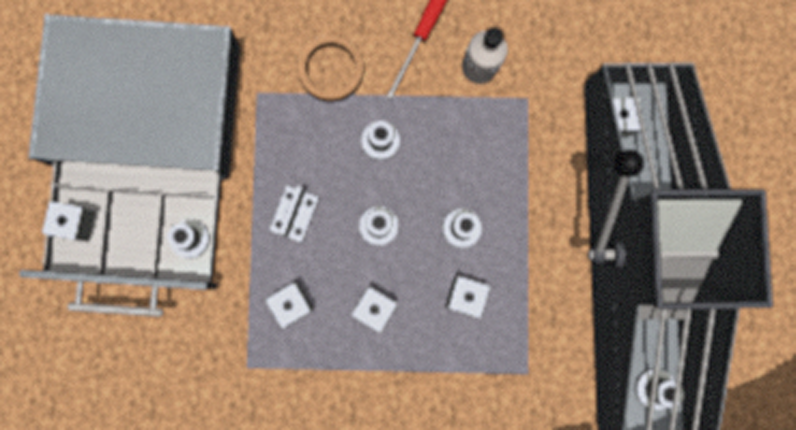

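Top view: the kit already has a block (left) and a bush (right), so it needs only the bracket. The near bin takes bushes and the far bin blocks. The lever at crop (628,163) leans far, so bushes go first.

```bash
cat > d.py <<'E'
# d.py x y z yawdeg : deltas to target in row units
import sys; from h import *
s=status.sense(); r=R.from_quat(s["tcp_rot"]); t=np.array(list(map(float,sys.argv[1:4])))
yaw=np.radians(float(sys.argv[4])); g=R.from_matrix(np.array([[np.cos(yaw),np.sin(yaw),0],[np.sin(yaw),-np.cos(yaw),0],[0,0,-1]]))
print("clock",s["clock"],"pos",np.round(s["tool_pos"],4),"open",round(s["opening"],3),"grip",round(s["grip_force"],1),"F",np.round(s["ft_force"],1))
print("shift units",(r.inv().apply(t-s["tool_pos"])/0.04).round(2),"turn units",((r.inv()*g).as_rotvec()/(np.pi/4)).round(3))
E
python3 -m creep '0 0 -1 0 0 .161; 0 0 -1 0 0 .161; 0 0 -1 0 0 .161; .65 -.99 0 0 0 0; .65 -.99 0 0 0 0; .65 -.99 0 0 0 0; .65 -.99 0 0 0 0; .65 -.99 0 0 0 0; .65 -.99 0 0 0 0; .65 -.99 0 0 0 0; .65 -.99 0 0 0 0; .65 -.99 0 0 0 0; .65 -.99 0 0 0 0; .65 -.99 0 0 0 0; .65 -.99 0 0 0 0; 0 0 0 0 0 0' -1; python3 d.py .542 -.103 .022 0
```

```text
clock: 2.1
tool_pos: [0.5447, -0.1008, 0.3419]
tcp_rot: [1.0, 0.004, -0.0, -0.001]
ft_force: [-0.3, -0.3, 0.4]
opening: 1.002
grip_force: 0.0
clock 2.1 pos [ 0.5447 -0.1008  0.3419] open 1.002 grip 0.0 F [-0.3 -0.3  0.4]
shift units [-0.06  0.07  8.  ] turn units [-0.003  0.001  0.009]
```

```bash
python3 -m creep '-.06 .07 1 0 0 0; 0 0 1 0 0 0; 0 0 1 0 0 0; 0 0 1 0 0 0; 0 0 1 0 0 0; 0 0 1 0 0 0; 0 0 1 0 0 0; 0 0 .9 0 0 0; 0 0 .1 0 0 0; 0 0 0 0 0 0'; python3 -m creep '0 0 0 0 0 0; 0 0 0 0 0 0; 0 0 0 0 0 0; 0 0 0 0 0 0; 0 0 0 0 0 0; 0 0 0 0 0 0; 0 0 0 0 0 0; 0 0 0 0 0 0' 1 25; python3 -m creep '0 0 -1 0 0 0; 0 0 -1 0 0 0; 0 0 -1 0 0 0; 0 0 -1 0 0 0; 0 0 -1 0 0 0; 0 0 -1 0 0 0; 0 0 -1 0 0 0; 0 0 -1 0 0 0; 0 0 0 0 0 0'; python3 d.py .504 -.349 .34 0
```

```text
clock: 3.35
tool_pos: [0.5412, -0.1085, 0.0233]
tcp_rot: [1.0, -0.0, 0.0, 0.0]
ft_force: [-0.4, 0.3, -0.3]
opening: 1.001
grip_force: 0.0
clock: 4.35
tool_pos: [0.5412, -0.1074, 0.0227]
tcp_rot: [1.0, 0.0, 0.0, -0.0]
ft_force: [-0.9, 3.6, 2.9]
opening: 0.406
grip_force: 25.0
clock: 5.48
tool_pos: [0.5421, -0.1086, 0.3453]
tcp_rot: [1.0, -0.0, 0.002, 0.001]
ft_force: [1.1, -0.0, -3.4]
opening: 0.405
grip_force: 25.0
clock 5.475 pos [ 0.5421 -0.1086  0.3453] open 0.405 grip 25.0 F [ 1.1 -0.  -3.4]
shift units [-0.95  6.01  0.14] turn units [ 0.002 -0.006 -0.   ]
```

```bash
python3 -m creep '-.16 1 0 0 0 0; -.16 1 0 0 0 0; -.16 1 0 0 0 0; -.16 1 0 0 0 0; -.16 1 0 0 0 0; -.15 1 0 0 0 0; 0 0 .5 0 0 0; 0 0 .8 0 0 0; 0 0 .5 0 0 0; 0 0 0 0 0 0; 0 0 0 0 0 0'; python3 d.py .504 -.349 .275 0;  python3 -m creep '0 0 0 0 0 0; 0 0 0 0 0 0; 0 0 0 0 0 0; 0 0 -.8 0 0 0; 0 0 -.8 0 0 0;0 0 0 0 0 0' -.45; python3 - <<'E'
from h import *
s=cam("top"); W=cloud(s); cv2.imwrite("pics/t1.png",s["color"])
for o in parts(W): print(*o)
E
python3 d.py .544 .0155 .022 0
```

```text
clock: 6.85
tool_pos: [0.5031, -0.3481, 0.2707]
tcp_rot: [1.0, 0.0, -0.0, 0.0]
ft_force: [0.2, 0.7, -0.9]
opening: 0.406
grip_force: 25.0
clock 6.85 pos [ 0.5031 -0.3481  0.2707] open 0.406 grip 25.0 F [ 0.2  0.7 -0.9]
shift units [ 0.02  0.02 -0.11] turn units [0. 0. 0.]
clock: 7.6
tool_pos: [0.5043, -0.3485, 0.3376]
tcp_rot: [1.0, 0.0, 0.002, 0.001]
ft_force: [-0.5, 0.1, -0.4]
opening: 0.728
grip_force: 0.0
[255. 166.] 68 [0.677 0.232 0.062] [677. 231.] [  4. 143.] 86.5
[327. 171.] 112 [0.667 0.016 0.06 ] [667.  16.] [34. 30.] 1.2
[285. 207.] 72 [0.558 0.138 0.059] [558. 138.] [ 8. 69.] 71.0
[326. 213.] 113 [0.543 0.016 0.06 ] [544.  15.] [33. 33.] 0.4
[368. 247.] 250 [ 0.444 -0.108  0.06 ] [ 444. -109.] [46. 46.] 74.1
[284. 251.] 249 [0.428 0.137 0.06 ] [428. 138.] [46. 46.] 32.0
[324. 253.] 249 [0.425 0.021 0.06 ] [425.  21.] [46. 45.] 60.4
clock 7.65 pos [ 0.5036 -0.3482  0.3357] open 0.728 grip 0.0 F [-0.3 -0.4 -0.9]
shift units [ 1.   -9.1   7.83] turn units [ 0.002 -0.003  0.001]
```

```bash
python3 -m creep '.1 -1 0 0 0 0; .1 -1 0 0 0 0; .1 -1 0 0 0 0; .1 -1 0 0 0 0; .1 -1 0 0 0 0; .1 -1 0 0 0 0; .1 -1 0 0 0 0; .1 -1 0 0 0 0; .2 -1 0 0 0 0; 0 -.1 1 0 0 0; 0 0 1 0 0 0; 0 0 1 0 0 0; 0 0 1 0 0 0; 0 0 1 0 0 0; 0 0 1 0 0 0; 0 0 1 0 0 0;  0 0 .7 0 0 0; 0 0 .1 0 0 0; 0 0 0 0 0 0' -1; python3 d.py .544 .0155 .022 0; python3 -m creep '0 0 0 0 0 0; 0 0 0 0 0 0; 0 0 0 0 0 0; 0 0 0 0 0 0; 0 0 0 0 0 0; 0 0 0 0 0 0; 0 0 0 0 0 0' 1 25; python3 -m creep '0 0 -1 0 0 0; 0 0 -1 0 0 0; 0 0 -1 0 0 0; 0 0 -1 0 0 0; 0 0 -1 0 0 0; 0 0 -1 0 0 0; 0 0 -1 0 0 0; 0 0 -1 0 0 0; 0 0 0 0 0 0'; python3 d.py .504 -.349 .34 0
```

```text
clock: 10.02
tool_pos: [0.5428, 0.0162, 0.0227]
tcp_rot: [1.0, 0.0, -0.0, -0.0]
ft_force: [0.7, 0.1, 0.9]
opening: 1.001
grip_force: 0.0
clock 10.025 pos [0.5428 0.0162 0.0227] open 1.001 grip 0.0 F [0.7 0.1 0.9]
shift units [0.03 0.02 0.02] turn units [-0.     0.001  0.001]
clock: 10.9
tool_pos: [0.543, 0.0161, 0.0227]
tcp_rot: [1.0, 0.0, 0.0, 0.0]
ft_force: [-0.6, 0.6, 0.8]
opening: 0.407
grip_force: 25.0
clock: 12.02
tool_pos: [0.5441, 0.0164, 0.3454]
tcp_rot: [1.0, 0.0, 0.003, -0.0]
ft_force: [0.6, -0.2, -1.8]
opening: 0.411
grip_force: 25.0
clock 12.025 pos [0.5441 0.0164 0.3454] open 0.411 grip 25.0 F [ 0.6 -0.2 -1.8]
shift units [-1.01  9.13  0.13] turn units [-0.    -0.006  0.001]
```

```bash
python3 -c "
import cv2;a=cv2.imread('pics/t1.png');cv2.imwrite('pics/t1c.png',cv2.resize(a[130:330,400:520],None,fx=3,fy=3))"
```

```text
(no output)
```

View pics/t1c.png

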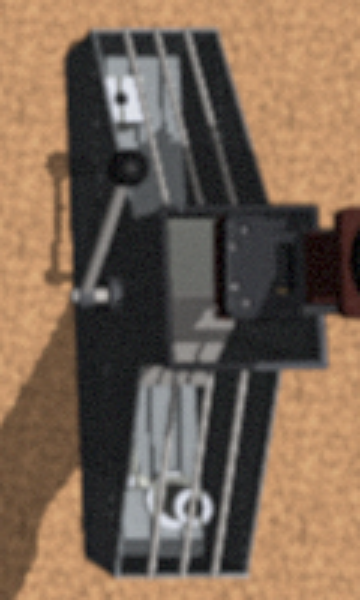

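The near bin now shows bush shapes at crop (165,505) and (193,507), so the first bush went to the right bin.

```bash
python3 -m creep '-.1 1 0 0 0 0; -.1 1 0 0 0 0; -.1 1 0 0 0 0; -.1 1 0 0 0 0; -.1 1 0 0 0 0; -.1 1 0 0 0 0; -.1 1 0 0 0 0; -.1 1 0 0 0 0; -.2 1 0 0 0 0; 0 .1 .5 0 0 0; 0 0 .8 0 0 0; 0 0 .5 0 0 0; 0 0 0 0 0 0; 0 0 0 0 0 0';  python3 -m creep '0 0 0 0 0 0; 0 0 0 0 0 0; 0 0 0 0 0 0; 0 0 -.8 0 0 0; 0 0 -.8 0 0 0;0 0 0 0 0 0' -.45; python3 - <<'E'
from h import *
s=cam("top"); W=cloud(s); cv2.imwrite("pics/t2.png",s["color"])
for o in parts(W): print(*o)
E
python3 d.py .668 .0155 .022 0
```

```text
clock: 13.78
tool_pos: [0.5033, -0.348, 0.2707]
tcp_rot: [1.0, 0.0, -0.0, -0.0]
ft_force: [-0.0, 0.4, -1.3]
opening: 0.409
grip_force: 25.0
clock: 14.52
tool_pos: [0.5043, -0.3485, 0.3377]
tcp_rot: [1.0, 0.0, 0.002, 0.001]
ft_force: [-0.5, 0.0, -0.5]
opening: 0.727
grip_force: 0.0
[255. 166.] 70 [0.679 0.231 0.062] [677. 231.] [  3. 144.] 86.6
[327. 172.] 111 [0.667 0.016 0.059] [667.  16.] [34. 30.] 1.3
[285. 207.] 72 [0.558 0.138 0.059] [558. 139.] [ 8. 69.] 70.7
[368. 247.] 251 [ 0.444 -0.108  0.06 ] [ 444. -109.] [46. 46.] 74.4
[284. 251.] 253 [0.428 0.137 0.06 ] [428. 138.] [46. 46.] 32.3
[324. 253.] 248 [0.425 0.021 0.06 ] [425.  21.] [46. 45.] 60.5
clock 14.575 pos [ 0.5036 -0.3481  0.3357] open 0.729 grip 0.0 F [-0.1  1.5  0.3]
shift units [ 4.1  -9.1   7.84] turn units [ 0.002 -0.003  0.001]
```

```bash
python3 -m creep '.45 -1 0 0 0 0; .45 -1 0 0 0 0; .45 -1 0 0 0 0; .45 -1 0 0 0 0; .45 -1 0 0 0 0; .45 -1 0 0 0 0; .45 -1 0 0 0 0; .45 -1 0 0 0 0; .5 -1 0 0 0 0; 0 -.1 1 0 0 0; 0 0 1 0 0 0; 0 0 1 0 0 0; 0 0 1 0 0 0; 0 0 1 0 0 0; 0 0 1 0 0 0; 0 0 1 0 0 0;  0 0 .7 0 0 0; 0 0 .1 0 0 0; 0 0 0 0 0 0' -1; python3 d.py .668 .0155 .022 0; python3 -m creep '0 0 0 0 0 0; 0 0 0 0 0 0; 0 0 0 0 0 0; 0 0 0 0 0 0; 0 0 0 0 0 0; 0 0 0 0 0 0; 0 0 0 0 0 0' 1 25; python3 -m creep '0 0 -1 0 0 0; 0 0 -1 0 0 0; 0 0 -1 0 0 0; 0 0 -1 0 0 0; 0 0 -1 0 0 0; 0 0 -1 0 0 0; 0 0 -1 0 0 0; 0 0 -1 0 0 0; 0 0 0 0 0 0'; python3 d.py .504 -.349 .34 0
```

```text
clock: 16.95
tool_pos: [0.6669, 0.0162, 0.0227]
tcp_rot: [1.0, 0.0, -0.0, -0.0]
ft_force: [0.5, 0.1, 1.1]
opening: 1.001
grip_force: 0.0
clock 16.95 pos [0.6669 0.0162 0.0227] open 1.001 grip 0.0 F [0.5 0.1 1.1]
shift units [0.03 0.02 0.02] turn units [-0.     0.     0.001]
clock: 17.82
tool_pos: [0.667, 0.0161, 0.0227]
tcp_rot: [1.0, 0.0, -0.0, 0.0]
ft_force: [-0.2, -0.6, 0.5]
opening: 0.404
grip_force: 25.0
clock: 18.95
tool_pos: [0.6681, 0.0165, 0.3459]
tcp_rot: [1.0, 0.0, 0.003, -0.0]
ft_force: [-0.3, 0.4, -2.2]
opening: 0.407
grip_force: 25.0
clock 18.95 pos [0.6681 0.0165 0.3459] open 0.407 grip 25.0 F [-0.3  0.4 -2.2]
shift units [-4.11  9.14  0.12] turn units [-0.001 -0.007  0.001]
```

```bash
python3 -m creep '-.45 1 0 0 0 0; -.45 1 0 0 0 0; -.45 1 0 0 0 0; -.45 1 0 0 0 0; -.45 1 0 0 0 0; -.45 1 0 0 0 0; -.45 1 0 0 0 0; -.45 1 0 0 0 0; -.5 1 0 0 0 0; 0 .1 .5 0 0 0; 0 0 .8 0 0 0; 0 0 .5 0 0 0; 0 0 0 0 0 0; 0 0 0 0 0 0';  python3 -m creep '0 0 0 0 0 0; 0 0 0 0 0 0; 0 0 0 0 0 0; 0 0 -.8 0 0 0; 0 0 -.8 0 0 0;0 0 0 0 0 0' -.45; python3 d.py .665 -.255 .34 0; python3 -m creep '.8 -.5 0 0 0 0; .8 -.5 0 0 0 0; .8 -.5 0 0 0 0; .8 -.5 0 0 0 0; .8 -.3 0 0 0 0; 0 0 0 0 0 0' 1; python3 - <<'E'
from h import *
s=cam("top"); W=cloud(s); cv2.imwrite("pics/t3.png",s["color"])
for o in parts(W): print(*o)
a=s["color"];cv2.imwrite('pics/t3c.png',cv2.resize(a[130:330,400:520],None,fx=3,fy=3))
E
python3 d.py .665 -.255 .27 0
```

```text
clock: 20.7
tool_pos: [0.5032, -0.3479, 0.2707]
tcp_rot: [1.0, 0.0, -0.0, -0.0]
ft_force: [0.1, -0.6, -1.9]
opening: 0.407
grip_force: 25.0
clock: 21.45
tool_pos: [0.5043, -0.3485, 0.3376]
tcp_rot: [1.0, 0.0, 0.002, 0.001]
ft_force: [0.3, 1.0, -0.4]
opening: 0.726
grip_force: 0.0
clock 21.45 pos [ 0.5043 -0.3485  0.3376] open 0.726 grip 0.0 F [ 0.3  1.  -0.4]
shift units [ 4.02 -2.34 -0.05] turn units [ 0.004 -0.006  0.001]
clock: 22.2
tool_pos: [0.6647, -0.2532, 0.3322]
tcp_rot: [1.0, 0.002, -0.001, -0.001]
ft_force: [-0.5, -0.3, -0.2]
opening: 0.087
grip_force: 0.0
[255. 167.] 74 [0.674 0.232 0.062] [677. 231.] [  4. 143.] 85.9
[285. 207.] 74 [0.558 0.138 0.059] [558. 139.] [ 8. 69.] 70.3
[368. 247.] 252 [ 0.444 -0.108  0.06 ] [ 444. -109.] [46. 46.] 74.2
[284. 251.] 253 [0.428 0.137 0.06 ] [428. 138.] [46. 46.] 32.4
[324. 253.] 249 [0.425 0.021 0.059] [425.  20.] [46. 45.] 60.2
clock 22.25 pos [ 0.6634 -0.2549  0.3327] open 0.033 grip 0.0 F [ 0.6  1.  -0.5]
shift units [0.04 0.   1.57] turn units [-0.001  0.003  0.003]
```

View pics/t3c.png

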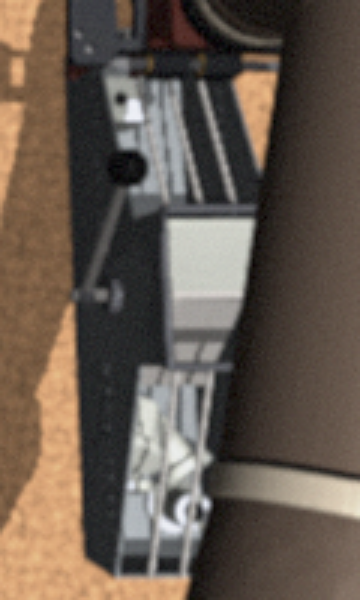

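Bushes lie in the near bin (crop around (160,440) and (180,510)). The knob at (127,168) still leans far, so I flip it now.

```bash
python3 -m creep '0 0 .8 0 0 0; 0 0 .75 0 0 0; 0 0 0 0 0 0; -.6 0 0 0 0 0; -.6 0 0 0 0 0; -.5 0 0 0 0 0; -.5 0 0 0 0 0; -.5 0 0 0 0 0; -.5 0 0 0 0 0; -.5 0 0 0 0 0; -.5 0 0 0 0 0; -.2 0 0 0 0 0; 0 0 0 0 0 0;  0 0 0 0 0 0; .5 0 0 0 0 0; 0 0 -.9 0 0 0; 0 0 -.9 0 0 0; 0 0 0 0 0 0'; python3 - <<'E'
from h import *
s=cam("top"); W=cloud(s)
for o in parts(W,(0.2,0.9,-0.3,-0.2),(0.26,0.305)): print(*o)
E
python3 d.py .444 -.1085 .34 -15.6
```

```text
clock: 24.5
tool_pos: [0.509, -0.2561, 0.3473]
tcp_rot: [1.0, 0.001, 0.002, 0.001]
ft_force: [0.5, -0.2, -0.6]
opening: 0.009
grip_force: 0.0
[456. 244.] 64 [ 0.458 -0.291  0.272] [ 460. -292.] [42. 12.] 4.1
[446. 265.] 167 [ 0.409 -0.26   0.289] [ 408. -262.] [30. 31.] 42.8
clock 24.55 pos [ 0.5082 -0.2559  0.3454] open 0.006 grip 0.0 F [ 0.8 -0.5 -1.9]
shift units [-1.6  -3.69  0.13] turn units [ 0.001 -0.003  0.348]
```

```bash
python3 -m creep '-.4 -.9 0 0 0 0; -.4 -.9 0 0 0 0; -.4 -.95 0 0 0 0; -.4 -.95 0 0 0 0; 0 0 .1 0 0 .174; 0 0 1 0 0 .174; 0 0 1 0 0 0; 0 0 1 0 0 0; 0 0 1 0 0 0; 0 0 1 0 0 0; 0 0 1 0 0 0;  0 0 1 0 0 0;0 0 .8 0 0 0; 0 0 .15 0 0 0; 0 0 0 0 0 0' -1; python3 d.py .444 -.1085 .022 -15.6; python3 -m creep '0 0 0 0 0 0; 0 0 0 0 0 0; 0 0 0 0 0 0; 0 0 0 0 0 0; 0 0 0 0 0 0; 0 0 0 0 0 0; 0 0 0 0 0 0' 1 35; python3 -m creep '0 0 -1 0 0 0; 0 0 -1 0 0 0; 0 0 -1 0 0 0; 0 0 -1 0 0 0; 0 0 -1 0 0 0; 0 0 -1 0 0 0; 0 0 -1 0 0 -.174; 0 0 -1 0 0 -.174; 0 0 0 0 0 0'; python3 d.py .504 -.349 .34 0
```

```text
clock: 26.42
tool_pos: [0.4428, -0.1077, 0.0225]
tcp_rot: [0.991, -0.136, -0.001, -0.0]
ft_force: [1.1, -0.7, -0.0]
opening: 0.998
grip_force: 0.0
clock 26.425 pos [ 0.4428 -0.1077  0.0225] open 0.998 grip 0.0 F [ 1.1 -0.7 -0. ]
shift units [0.03 0.01 0.01] turn units [-0.     0.002 -0.   ]
clock: 27.3
tool_pos: [0.4432, -0.1082, 0.0229]
tcp_rot: [0.991, -0.136, 0.0, 0.0]
ft_force: [-1.3, -1.6, 6.5]
opening: 0.522
grip_force: 35.0
clock: 28.42
tool_pos: [0.4441, -0.1079, 0.3446]
tcp_rot: [1.0, 0.001, 0.002, 0.0]
ft_force: [-0.1, -0.3, -4.2]
opening: 0.521
grip_force: 35.0
clock 28.425 pos [ 0.4441 -0.1079  0.3446] open 0.521 grip 35.0 F [-0.1 -0.3 -4.2]
shift units [1.49 6.03 0.13] turn units [ 0.001 -0.005  0.002]
```

```bash
python3 -m creep '.25 1 0 0 0 0; .25 1 0 0 0 0; .25 1 0 0 0 0; .25 1 0 0 0 0; .25 1 0 0 0 0; .25 1 0 0 0 0; 0 0 .5 0 0 0; 0 0 .8 0 0 0; 0 0 .5 0 0 0; 0 0 0 0 0 0; 0 0 0 0 0 0'; python3 d.py .504 -.349 .27 0; python3 -m creep '0 0 0 0 0 0; 0 0 0 0 0 0; 0 0 0 0 0 0; 0 0 -.8 0 0 0; 0 0 -.8 0 0 0;0 0 0 0 0 0' -.55; python3 - <<'E'
from h import *
s=cam("top"); W=cloud(s); 
for o in parts(W): print(*o)
a=s["color"];cv2.imwrite('pics/t4c.png',cv2.resize(a[130:330,400:520],None,fx=3,fy=3))
E
python3 d.py .425 .0205 .34 -29.8
```

```text
clock: 29.8
tool_pos: [0.5032, -0.3478, 0.2704]
tcp_rot: [1.0, -0.0, -0.0, -0.0]
ft_force: [0.1, 0.1, -3.7]
opening: 0.522
grip_force: 35.0
clock 29.8 pos [ 0.5032 -0.3478  0.2704] open 0.522 grip 35.0 F [ 0.1  0.1 -3.7]
shift units [0.02 0.03 0.01] turn units [-0.001  0.001 -0.   ]
clock: 30.55
tool_pos: [0.5043, -0.3485, 0.3378]
tcp_rot: [1.0, 0.0, 0.002, 0.001]
ft_force: [-0.6, -0.2, -0.3]
opening: 0.769
grip_force: 0.0
[255. 167.] 71 [0.675 0.232 0.061] [677. 232.] [  3. 142.] 86.9
[285. 207.] 73 [0.558 0.138 0.059] [558. 138.] [ 9. 70.] 70.9
[284. 251.] 252 [0.428 0.138 0.06 ] [428. 138.] [46. 46.] 32.0
[324. 253.] 247 [0.425 0.02  0.06 ] [425.  21.] [46. 45.] 60.4
clock 30.6 pos [ 0.5036 -0.3482  0.3358] open 0.775 grip 0.0 F [ 0.  -0.4 -0.8]
shift units [-1.96 -9.22 -0.12] turn units [ 0.001 -0.003  0.663]
```

View pics/t4c.png

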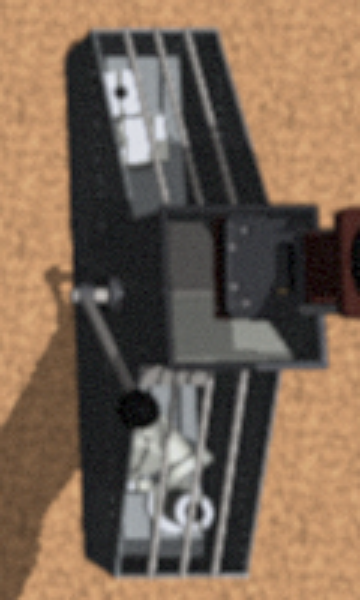

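The far bin now holds a second block at crop (133,140), and the lever at (138,408) leans near. Next is the block at (0.425, 0.020).

```bash
python3 -m creep '-.2 -1 0 0 0 0; -.2 -1 0 0 0 0; -.2 -1 0 0 0 0; -.2 -1 0 0 0 0; -.2 -1 0 0 0 0; -.2 -1 0 0 0 0; -.2 -1 0 0 0 0; -.2 -1 0 0 0 0; -.36 -1.0 0 0 0 0; 0 -.22 0 0 0 .221; 0 0 1 0 0 .221; 0 0 1 0 0 .221; 0 0 1 0 0 0; 0 0 1 0 0 0; 0 0 1 0 0 0; 0 0 1 0 0 0;  0 0 1 0 0 0;0 0 .7 0 0 0; 0 0 .13 0 0 0; 0 0 0 0 0 0' -1; python3 d.py .425 .0205 .022 -29.8; python3 -m creep '0 0 0 0 0 0; 0 0 0 0 0 0; 0 0 0 0 0 0; 0 0 0 0 0 0; 0 0 0 0 0 0; 0 0 0 0 0 0; 0 0 0 0 0 0' 1 35; python3 -m creep '0 0 -1 0 0 0; 0 0 -1 0 0 0; 0 0 -1 0 0 0; 0 0 -1 0 0 0; 0 0 -1 0 0 0; 0 0 -1 0 0 -.221; 0 0 -1 0 0 -.221; 0 0 -1 0 0 -.221; 0 0 0 0 0 0'; python3 d.py .504 -.349 .34 0
```

```text
clock: 33.1
tool_pos: [0.4243, 0.0209, 0.0215]
tcp_rot: [0.966, -0.257, -0.0, 0.0]
ft_force: [0.1, -0.3, 0.8]
opening: 1.002
grip_force: 0.0
clock 33.1 pos [0.4243 0.0209 0.0215] open 1.002 grip 0.0 F [ 0.1 -0.3  0.8]
shift units [ 0.02  0.   -0.01] turn units [0.    0.001 0.   ]
clock: 33.98
tool_pos: [0.4246, 0.0205, 0.0216]
tcp_rot: [0.966, -0.257, 0.0, 0.0]
ft_force: [-1.6, -2.1, 6.1]
opening: 0.525
grip_force: 35.0
clock: 35.1
tool_pos: [0.4257, 0.0212, 0.3434]
tcp_rot: [1.0, 0.001, 0.002, 0.0]
ft_force: [1.1, 0.2, -3.6]
opening: 0.521
grip_force: 35.0
clock 35.1 pos [0.4257 0.0212 0.3434] open 0.521 grip 35.0 F [ 1.1  0.2 -3.6]
shift units [1.95 9.26 0.09] turn units [ 0.    -0.005  0.002]
```

```bash
python3 -m creep '.22 1 0 0 0 0; .22 1 0 0 0 0; .22 1 0 0 0 0; .22 1 0 0 0 0; .22 1 0 0 0 0; .22 1 0 0 0 0; .22 1 0 0 0 0; .22 1 0 0 0 0; .2 1 0 0 0 0; 0 .25 .5 0 0 0; 0 0 .8 0 0 0; 0 0 .5 0 0 0; 0 0 0 0 0 0; 0 0 0 0 0 0'; python3 d.py .504 -.349 .27 0; python3 -m creep '0 0 0 0 0 0; 0 0 0 0 0 0; 0 0 0 0 0 0; 0 0 -.8 0 0 0; 0 0 -.8 0 0 0;0 0 0 0 0 0' -.55; python3 - <<'E'
from h import *
s=cam("top"); W=cloud(s); 
for o in parts(W): print(*o)
E
python3 d.py .428 .138 .34 32.2
```

```text
clock: 36.85
tool_pos: [0.5033, -0.349, 0.2692]
tcp_rot: [1.0, -0.0, -0.0, -0.0]
ft_force: [-0.2, -0.0, -2.8]
opening: 0.523
grip_force: 35.0
clock 36.85 pos [ 0.5033 -0.349   0.2692] open 0.523 grip 35.0 F [-0.2 -0.  -2.8]
shift units [ 0.02  0.   -0.02] turn units [-0.     0.001 -0.   ]
clock: 37.6
tool_pos: [0.5043, -0.3497, 0.3365]
tcp_rot: [1.0, 0.0, 0.002, 0.001]
ft_force: [0.3, -0.2, -0.2]
opening: 0.774
grip_force: 0.0
[255. 168.] 69 [0.674 0.232 0.061] [677. 231.] [  3. 143.] 86.6
[285. 207.] 73 [0.557 0.138 0.059] [558. 139.] [ 8. 69.] 71.3
[284. 251.] 253 [0.428 0.137 0.06 ] [428. 138.] [46. 46.] 32.7
clock 37.65 pos [ 0.5036 -0.3494  0.3346] open 0.772 grip 0.0 F [ 0.  -0.5  0.1]
shift units [ -1.89 -12.18  -0.16] turn units [ 0.003 -0.002 -0.715]
```

```bash
python3 -m creep '-.15 -1 0 0 0 0; -.15 -1 0 0 0 0; -.15 -1 0 0 0 0; -.15 -1 0 0 0 0; -.15 -1 0 0 0 0; -.15 -1 0 0 0 0; -.15 -1 0 0 0 0; -.15 -1 0 0 0 0; -.15 -1 0 0 0 0; -.15 -1 0 0 0 0; -.15 -1 0 0 0 0; -.24 -1 0 0 0 0; 0 -.18 0 0 0 -.179; 0 0 0 0 0 -.179; 0 0 1 0 0 -.179; 0 0 1 0 0 -.178; 0 0 1 0 0 0; 0 0 0 0 0 0' -1; python3 d.py .428 .138 .022 32.4
```

```text
clock: 39.9
tool_pos: [0.425, 0.1371, 0.2107]
tcp_rot: [0.961, 0.277, -0.003, -0.0]
ft_force: [-0.0, -0.4, -1.0]
opening: 0.998
grip_force: 0.0
clock 39.9 pos [0.425  0.1371 0.2107] open 0.998 grip 0.0 F [-0.  -0.4 -1. ]
shift units [0.11 0.03 4.72] turn units [-0.003  0.008 -0.004]
```

```bash
python3 -m creep '.05 .03 1 0 0 0; 0 0 1 0 0 0; 0 0 1 0 0 0; 0 0 1 0 0 0; 0 0 .6 0 0 0; 0 0 .1 0 0 0; 0 0 0 0 0 0';  python3 -m creep '0 0 0 0 0 0; 0 0 0 0 0 0; 0 0 0 0 0 0; 0 0 0 0 0 0; 0 0 0 0 0 0; 0 0 0 0 0 0; 0 0 0 0 0 0' 1 35; python3 -m creep '0 0 -1 0 0 0; 0 0 -1 0 0 0; 0 0 -1 0 0 0; 0 0 -1 0 0 0; 0 0 -1 0 0 .178; 0 0 -1 0 0 .179; 0 0 -1 0 0 .179; 0 0 -1 0 0 .179; 0 0 0 0 0 0'; python3 d.py .504 -.349 .34 0
```

```text
clock: 40.78
tool_pos: [0.4306, 0.1384, 0.0265]
tcp_rot: [0.961, 0.277, 0.001, 0.0]
ft_force: [0.0, -0.6, 0.6]
opening: 0.995
grip_force: 0.0
clock: 41.65
tool_pos: [0.4297, 0.1385, 0.0256]
tcp_rot: [0.961, 0.278, 0.0, -0.0]
ft_force: [-1.7, 2.0, 4.9]
opening: 0.522
grip_force: 35.0
clock: 42.78
tool_pos: [0.4307, 0.1381, 0.3474]
tcp_rot: [1.0, -0.0, 0.002, -0.0]
ft_force: [0.4, 0.3, -3.6]
opening: 0.524
grip_force: 35.0
clock 42.775 pos [0.4307 0.1381 0.3474] open 0.524 grip 35.0 F [ 0.4  0.3 -3.6]
shift units [ 1.84 12.18  0.19] turn units [-0.    -0.005 -0.001]
```

```bash
python3 -m creep '.15 1 0 0 0 0; .15 1 0 0 0 0; .15 1 0 0 0 0; .15 1 0 0 0 0; .15 1 0 0 0 0; .15 1 0 0 0 0; .15 1 0 0 0 0; .15 1 0 0 0 0; .15 1 0 0 0 0; .15 1 0 0 0 0; .15 1 0 0 0 0; .19 1 0 0 0 0; 0 .18 .6 0 0 0; 0 0 .8 0 0 0; 0 0 .55 0 0 0; 0 0 0 0 0 0; 0 0 0 0 0 0'; python3 d.py .504 -.349 .27 0; python3 -m creep '0 0 0 0 0 0; 0 0 0 0 0 0; 0 0 0 0 0 0; 0 0 -.8 0 0 0; 0 0 -.8 0 0 0;0 0 0 0 0 0' -.55; python3 - <<'E'
from h import *
s=cam("top"); W=cloud(s); 
for o in parts(W): print(*o)
a=s["color"];cv2.imwrite('pics/t5c.png',cv2.resize(a[130:330,400:520],None,fx=3,fy=3))
E
python3 d.py .558 .1385 .34 -19
```

```text
clock: 44.9
tool_pos: [0.5034, -0.3492, 0.2672]
tcp_rot: [1.0, 0.001, -0.0, -0.0]
ft_force: [0.1, -0.4, -2.5]
opening: 0.521
grip_force: 35.0
clock 44.9 pos [ 0.5034 -0.3492  0.2672] open 0.521 grip 35.0 F [ 0.1 -0.4 -2.5]
shift units [ 0.01 -0.   -0.07] turn units [-0.     0.001  0.002]
clock: 45.65
tool_pos: [0.5047, -0.3496, 0.3346]
tcp_rot: [1.0, 0.0, 0.002, 0.001]
ft_force: [1.0, 0.1, 0.1]
opening: 0.775
grip_force: 0.0
[255. 167.] 69 [0.676 0.231 0.061] [677. 232.] [  3. 142.] 86.6
[285. 207.] 73 [0.557 0.138 0.059] [558. 138.] [ 8. 69.] 71.2
clock 45.7 pos [ 0.5039 -0.3493  0.3326] open 0.774 grip 0.0 F [ 0.1 -0.3 -1. ]
shift units [  1.36 -12.19  -0.2 ] turn units [ 0.001 -0.003  0.423]
```

View pics/t5c.png

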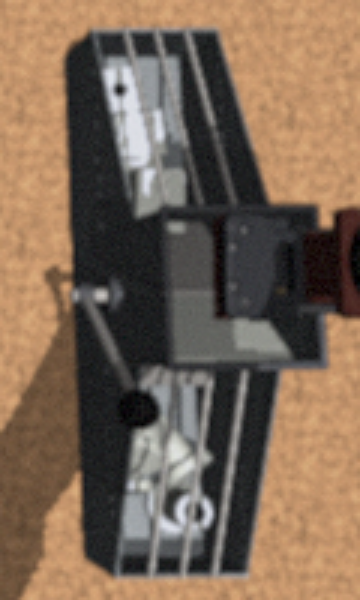

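```bash
python3 -m creep '.11 -1 0 0 0 0; .11 -1 0 0 0 0; .11 -1 0 0 0 0; .11 -1 0 0 0 0; .11 -1 0 0 0 0; .11 -1 0 0 0 0; .11 -1 0 0 0 0; .11 -1 0 0 0 0; .11 -1 0 0 0 0; .11 -1 0 0 0 0; .11 -1 0 0 0 0; .15 -1 0 0 0 0; 0 -.19 0 0 0 .211; 0 0 .5 0 0 .211; 0 0 1 0 0 0; 0 0 1 0 0 0; 0 0 0 0 0 0' -.3; python3 - <<'E'
from h import *
W=np.load("top0.npy")
m=(W[...,2]<.02)&(W[...,0]>.44)&(W[...,0]<.62)&(W[...,1]>.32)&(W[...,1]<.42)&(W[...,2]>.006)
P=W[m]; x=P[:,0]; y=P[:,1]
print(np.percentile(x,[2,98]),np.percentile(y,[2,98]),P[:,2].mean())
m=(W[...,0]>.48)&(W[...,0]<.54)&(W[...,1]>.30)&(W[...,1]<.44)&(W[...,2]>.025)&(W[...,2]<.04)
print(np.c_[W[m]][::6].round(3))
s=cam("top"); W=cloud(s); 
for o in parts(W): print(*o)
a=s["color"];cv2.imwrite('pics/t6c.png',cv2.resize(a[130:330,400:520],None,fx=3,fy=3))
E
python3 d.py .558 .1385 .024 -19
```

```text
clock: 47.82
tool_pos: [0.5554, 0.1376, 0.2279]
tcp_rot: [0.986, -0.165, -0.003, 0.001]
ft_force: [0.4, 0.6, 0.7]
opening: 0.646
grip_force: 0.0
[0.46515764 0.61709655] [0.32185434 0.418016  ] 0.012022446098886403
[[0.539 0.424 0.035]
 [0.537 0.406 0.026]
 [0.534 0.402 0.028]
 [0.532 0.327 0.035]
 [0.529 0.326 0.026]
 [0.521 0.427 0.032]
 [0.518 0.403 0.032]
 [0.517 0.33  0.031]
 [0.514 0.33  0.033]
 [0.506 0.406 0.03 ]
 [0.5   0.405 0.032]
 [0.499 0.303 0.027]
 [0.488 0.408 0.031]
 [0.482 0.407 0.031]]
clock 47.875 pos [0.5568 0.1382 0.2303] open 0.651 grip 0.0 F [-0.8  0.8 -0.5]
shift units [ 0.04 -0.03  5.16] turn units [0.002 0.004 0.001]
```

View pics/t6c.png

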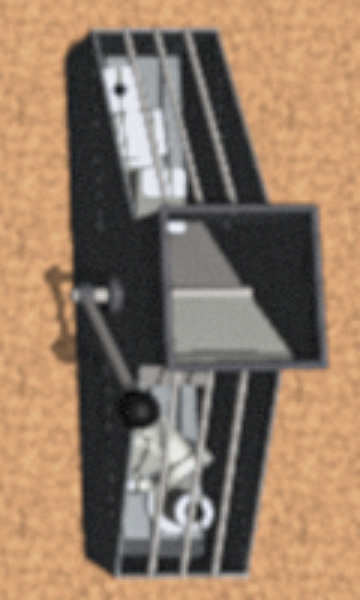

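```bash
python3 -m creep '.03 -.02 1 0 0 0; 0 0 1 0 0 0; 0 0 1 0 0 0; 0 0 1 0 0 0; 0 0 .95 0 0 0; 0 0 .1 0 0 0; 0 0 0 0 0 0'; python3 d.py .558 .1385 .024 -19; python3 -m creep '0 0 0 0 0 0; 0 0 0 0 0 0; 0 0 0 0 0 0; 0 0 0 0 0 0; 0 0 0 0 0 0; 0 0 0 0 0 0; 0 0 0 0 0 0' 1 25; python3 -m creep '0 0 -1 0 0 0; 0 0 -1 0 0 0; 0 0 -1 0 0 0; 0 0 -1 0 0 0; 0 0 0 0 0 0'; python3 d.py .525 .366 .19 -2.5; python3 - <<'E'
from h import *
c=cam("top"); W=cloud(c)
np.save("t7.npy",W); cv2.imwrite("pics/t7.png",c["color"])
for (v0,v1,u0,u1) in((150,210,432,468),(250,310,440,480)):
    b=c["color"].min(2)[v0:v1,u0:u1]>190
    n,l,st,ce=cv2.connectedComponentsWithStats(b.astype(np.uint8))
    for i in range(1,n):
        if st[i,4]>6: print((ce[i]+[u0,v0]).round(0),st[i,4],np.nanmedian(W[v0:v1,u0:u1][l==i],0).round(3))
E
```

```text
clock: 48.75
tool_pos: [0.5604, 0.1394, 0.0311]
tcp_rot: [0.986, -0.165, 0.001, -0.0]
ft_force: [0.1, -0.5, 0.2]
opening: 0.648
grip_force: 0.0
clock 48.75 pos [0.5604 0.1394 0.0311] open 0.648 grip 0.0 F [ 0.1 -0.5  0.2]
shift units [-0.05  0.04  0.18] turn units [-0.001 -0.002  0.001]
clock: 49.62
tool_pos: [0.5591, 0.1388, 0.0294]
tcp_rot: [0.986, -0.165, -0.0, 0.0]
ft_force: [-0.6, -0.8, 1.1]
opening: 0.09
grip_force: 25.0
clock: 50.25
tool_pos: [0.5607, 0.1396, 0.1924]
tcp_rot: [0.986, -0.165, 0.003, -0.001]
ft_force: [-0.5, 0.2, -2.5]
opening: 0.089
grip_force: 25.0
clock 50.25 pos [0.5607 0.1396 0.1924] open 0.089 grip 25.0 F [-0.5  0.2 -2.5]
shift units [-2.68 -5.06  0.06] turn units [-0.003 -0.006 -0.366]
[444. 173.] 298 [ 0.669 -0.33   0.066]
[453. 174.] 40 [ 0.668 -0.358  0.066]
[458. 191.] 42 [ 0.608 -0.357  0.112]
[458. 205.] 13 [ 0.569 -0.354  0.11 ]
[458. 279.] 41 [ 0.358 -0.373  0.052]
[446. 277.] 8 [ 0.367 -0.322  0.098]
[451. 279.] 9 [ 0.362 -0.337  0.096]
[461. 286.] 27 [ 0.34  -0.375  0.067]
[448. 291.] 7 [ 0.324 -0.342  0.056]
[450. 297.] 7 [ 0.302 -0.36   0.017]
[458. 303.] 47 [ 0.289 -0.375  0.061]
[469. 300.] 14 [ 0.3   -0.397  0.067]
```

```bash
python3 -m creep '-.45 -.84 0 0 0 0; -.45 -.84 0 0 0 0; -.45 -.84 0 0 0 0; -.45 -.84 0 0 0 0; -.45 -.84 0 0 0 0; -.45 -.84 0 0 0 0; 0 0 .5 0 0 -.183; 0 0 .5 0 0 -.183; 0 0 0 0 0 0; 0 0 0 0 0 0'; python3 d.py .525 .366 .0435 -2.5; python3 - <<'E'
from h import *
c=cam("scene"); a=c["color"]; cv2.imwrite("pics/s1.png",cv2.resize(a[140:370,140:460],None,fx=2.4,fy=2.4))
E
```

```text
clock: 51.55
tool_pos: [0.5224, 0.3644, 0.149]
tcp_rot: [1.0, -0.023, -0.0, 0.0]
ft_force: [0.2, -0.1, -0.8]
opening: 0.087
grip_force: 25.0
clock 51.55 pos [0.5224 0.3644 0.149 ] open 0.087 grip 25.0 F [ 0.2 -0.1 -0.8]
shift units [ 0.07 -0.04  2.64] turn units [ 0.001  0.001 -0.004]
```

View pics/s1.png

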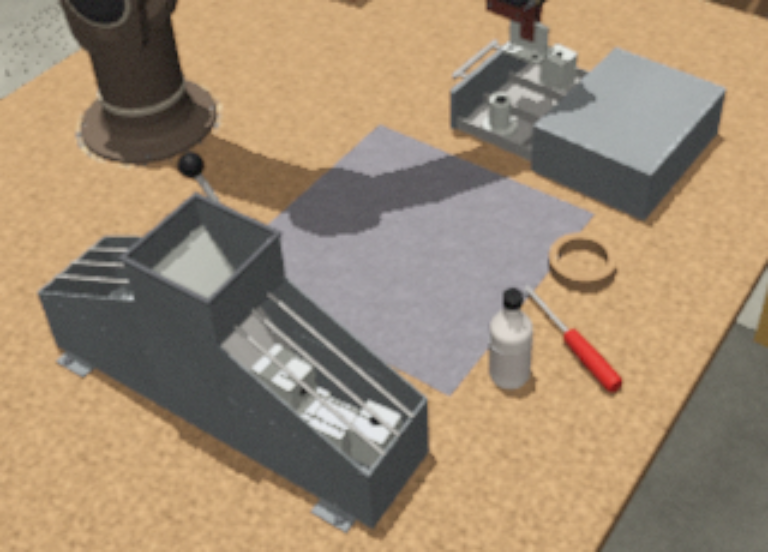

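The bracket (crop (528,35)) hangs over the middle compartment, the blocks sit in the far bin, and the mat is clear. Lowering it now.

```bash
python3 -m creep '.07 -.04 .8 0 0 0; 0 0 .8 0 0 0; 0 0 .5 0 0 0; 0 0 .35 0 0 0; 0 0 .15 0 0 0; 0 0 0 0 0 0; 0 0 0 0 0 0'; python3 -m creep '0 0 0 0 0 0; 0 0 0 0 0 0; 0 0 0 0 0 0; 0 0 -.5 0 0 0; 0 0 -1 0 0 0; 0 0 -1 0 0 0; 0 0 -1 0 0 0; 0 0 -1 0 0 0; -1 0 0 0 0 0; -1 0 0 0 0 0; -1 0 0 0 0 0; -1 0 0 0 0 0; 0 0 0 0 0 0' .45; python3 - <<'E'
from h import *
c=cam("top"); W=cloud(c)
for o in parts(W,(0.3,0.9,0.2,0.65),(0.055,0.0785)): print(*o)
print("front")
for o in parts(W,(0.3,0.9,0.2,0.65),(0.08,0.1)): print(*o)
cv2.imwrite("pics/t8.png",cv2.resize(c["color"][100:330,140:500],None,fx=2.2,fy=2.2))
E
python3 d.py .355 .373 .26 -2.5
```

```text
clock: 52.48
tool_pos: [0.5258, 0.3666, 0.0463]
tcp_rot: [1.0, -0.022, 0.001, -0.0]
ft_force: [0.2, 0.3, -0.8]
opening: 0.091
grip_force: 25.0
clock: 54.1
tool_pos: [0.3627, 0.3741, 0.2274]
tcp_rot: [1.0, -0.019, 0.001, -0.0]
ft_force: [0.5, -0.5, 1.1]
opening: 0.273
grip_force: 0.0
[255. 158.] 101 [0.701 0.23  0.067] [706. 230.] [  4. 199.] 86.6
[180. 212.] 274 [0.535 0.445 0.071] [536. 447.] [47. 46.] 79.9
[207. 216.] 105 [0.524 0.365 0.069] [524. 366.] [10. 70.] 86.6
[234. 219.] 127 [0.517 0.284 0.071] [518. 284.] [35. 34.] 51.6
[204. 251.] 221 [0.422 0.37  0.066] [431. 371.] [129.  40.] 86.5
front
[211. 152.] 5937 [0.71  0.357 0.092] [712. 358.] [259. 202.] 87.4
[202. 239.] 309 [0.457 0.37  0.087] [457. 369.] [250.  10.] 87.4
clock 54.15 pos [0.3649 0.3736 0.2271] open 0.276 grip 0.0 F [0.9 0.1 0.3]
shift units [-0.24  0.02 -0.82] turn units [-0.001 -0.003  0.003]
```

View pics/t8.png

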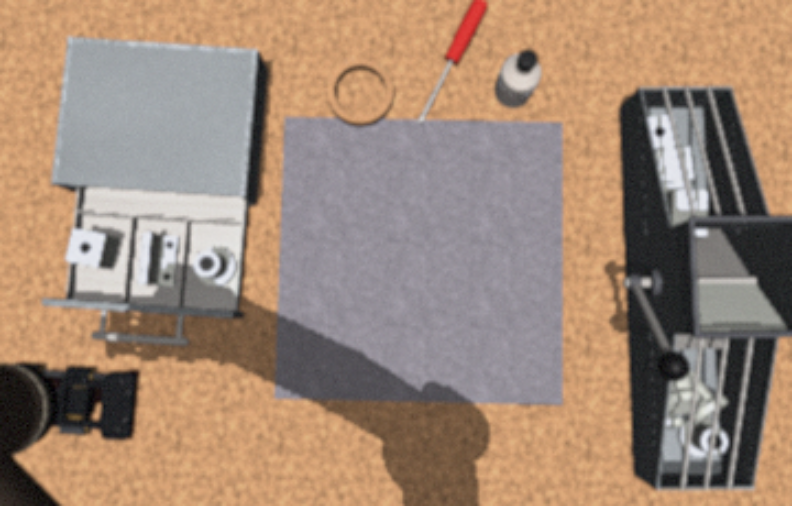

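The bracket stands in the middle compartment at picture (157,258). Next I shut the drawer with closed fingers against the handle (about (145,338)).

```bash
python3 -m creep '-.2 0 1 0 0 0; 0 0 1 0 0 0; 0 0 1 0 0 0; 0 0 1 0 0 0; 0 0 .4 0 0 0; 0 0 0 0 0 0; .5 0 0 0 0 0; .4 0 0 0 0 0; .4 0 0 0 0 0; .4 0 0 0 0 0; .4 0 0 0 0 0; .4 0 0 0 0 0; .4 0 0 0 0 0; .4 0 0 0 0 0; .4 0 0 0 0 0; 0 0 0 0 0 0' 1; python3 d.py .551 .365 .05 -2.5
```

```text
clock: 56.15
tool_pos: [0.5073, 0.3663, 0.0492]
tcp_rot: [1.0, -0.023, 0.001, -0.0]
ft_force: [-0.7, -0.3, -0.6]
opening: 0.006
grip_force: 0.0
clock 56.15 pos [0.5073 0.3663 0.0492] open 0.006 grip 0.0 F [-0.7 -0.3 -0.6]
shift units [ 1.09 -0.02 -0.02] turn units [-0.    -0.001 -0.002]
```

```bash
python3 -m creep '.4 0 0 0 0 0; .4 0 0 0 0 0; .15 0 0 0 0 0; .1 0 0 0 0 0; .1 0 0 0 0 0; 0 0 0 0 0 0'; python3 d.py .551 .365 .05 -2.5;  python3 - <<'E'
from h import *
c=cam("top"); W=cloud(c)
for o in parts(W,(0.3,0.9,0.2,0.65),(0.082,0.1)): print(*o)
E
```

```text
clock: 56.9
tool_pos: [0.5488, 0.3647, 0.0493]
tcp_rot: [1.0, -0.021, -0.002, 0.001]
ft_force: [-7.0, -2.6, 5.5]
opening: 0.003
grip_force: 4.0
clock 56.9 pos [0.5488 0.3647 0.0493] open 0.003 grip 4.0 F [-7.  -2.6  5.5]
shift units [ 0.06 -0.01 -0.02] turn units [0.003 0.005 0.001]
[213. 152.] 5819 [0.711 0.35  0.091] [707. 358.] [257. 211.] 87.3
```

```bash
python3 -m creep '.08 0 0 0 0 0; 0 0 0 0 0 0'; python3 -m creep '-1 0 0 0 0 0; -1 0 0 0 0 0; -1 0 0 0 0 0; 0 0 -1 0 0 0; 0 0 -1 0 0 0; 0 0 -1 0 0 0; 0 0 -1 0 0 0; 0 0 -1 0 0 0; 0 0 0 0 0 0'; python3 - <<'E'
from h import *
c=cam("top"); W=cloud(c)
for o in parts(W,(0.3,0.9,0.2,0.65),(0.082,0.1)): print(*o)
print(parts(W))
for v0,v1 in((150,212),(243,325)):
  P=W[v0:v1,428:490]; n=c["color"].min(2)[v0:v1,428:490]>170
  print([ (int(u)+428,int(v)+v0,*P[v,u].round(3)) for v,u in np.argwhere(n)[::45]])
cv2.imwrite("pics/t9.png",cv2.resize(c["color"][130:330,410:510],None,fx=3,fy=3,interpolation=cv2.INTER_CUBIC))
E
```

```text
clock: 57.2
tool_pos: [0.5489, 0.3648, 0.0493]
tcp_rot: [1.0, -0.021, -0.004, 0.002]
ft_force: [-17.0, -4.7, 12.4]
opening: 0.004
grip_force: 8.4
clock: 58.32
tool_pos: [0.4358, 0.3715, 0.253]
tcp_rot: [1.0, -0.022, 0.003, -0.002]
ft_force: [0.7, -0.0, -0.3]
opening: 0.005
grip_force: 0.0
[211. 154.] 6230 [0.705 0.357 0.091] [707. 358.] [258. 212.] 87.4
[(array([255., 169.]), np.int32(79), array([0.67 , 0.232, 0.061]), array([672., 232.]), array([ 13., 154.]), 82.5)]
[(455, 150, np.float64(0.723), np.float64(-0.343), np.float64(0.127)), (435, 156, np.float64(0.704), np.float64(-0.286), np.float64(0.128)), (445, 161, np.float64(0.706), np.float64(-0.336), np.float64(0.061)), (438, 166, np.float64(0.69), np.float64(-0.314), np.float64(0.063)), (451, 169, np.float64(0.681), np.float64(-0.352), np.float64(0.067)), (440, 173, np.float64(0.669), np.float64(-0.32), np.float64(0.064)), (442, 176, np.float64(0.66), np.float64(-0.325), np.float64(0.065)), (447, 179, np.float64(0.65), np.float64(-0.339), np.float64(0.068)), (453, 182, np.float64(0.643), np.float64(-0.359), np.float64(0.062)), (
[... 203 characters left out ...]
1)), (459, 204, np.float64(0.571), np.float64(-0.356), np.float64(0.114))]
[(458, 255, np.float64(0.431), np.float64(-0.321), np.float64(0.196)), (450, 276, np.float64(0.369), np.float64(-0.34), np.float64(0.08)), (455, 280, np.float64(0.365), np.float64(-0.324), np.float64(0.164)), (461, 284, np.float64(0.346), np.float64(-0.374), np.float64(0.07)), (449, 290, np.float64(0.327), np.float64(-0.343), np.float64(0.059)), (445, 297, np.float64(0.301), np.float64(-0.347), np.float64(0.012)), (444, 301, np.float64(0.288), np.float64(-0.346), np.float64(0.006)), (448, 304, np.float64(0.28), np.float64(-0.356), np.float64(0.01)), (454, 306, np.float64(0.274), np.float64(-0.376), np.float64(0.005))]
```

View pics/t9.png

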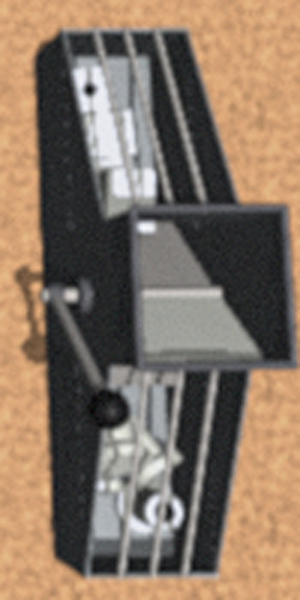

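```bash
python3 -m creep '0 0 -1 0 0 0; 0 1 -1 0 0 0; .3 1 -1 0 0 0; .3 1 -1 0 0 0; .3 1 -.5 0 0 0; .3 1 0 0 0 0; .3 1 0 0 0 0; .3 1 0 0 0 0; .3 1 0 0 0 0; .3 1 0 0 0 0; .3 1 0 0 0 0; .3 1 0 0 0 0; .3 1 0 0 0 0; .3 1 0 0 0 0; .3 1 0 0 0 0; .3 1 0 0 0 0; .3 1 0 0 0 0; .3 .7 0 0 0 0; 0 0 0 0 0 0; 0 0 0 0 0 0'; python3 - <<'E'
from h import *
c=cam("wrist"); W=cloud(c); np.save("w1.npy",W); print(c["M"].round(2).tolist())
cv2.imwrite("pics/w1.png",c["color"])
E
```

```text
clock: 60.88
tool_pos: [0.5974, -0.3048, 0.4282]
tcp_rot: [1.0, -0.021, -0.001, -0.001]
ft_force: [-0.6, 0.5, 0.2]
opening: 0.005
grip_force: 0.0
[[-0.04, -0.95, -0.3, 0.68], [-1.0, 0.04, 0.01, -0.31], [-0.0, 0.3, -0.95, 0.59], [0.0, 0.0, 0.0, 1.0]]
```

View pics/w1.png

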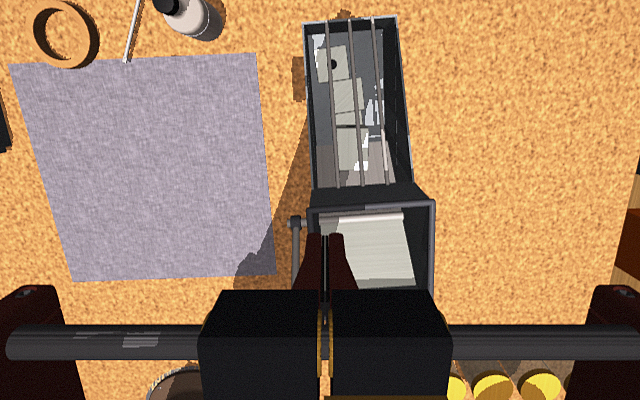

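```bash
python3 - <<'E'
from h import *
W=np.load("w1.npy")
for u,v in((327,63),(343,100),(352,100),(345,145),(352,132),(350,165),(356,150),(375,140),(377,160),(385,175),(372,180),(376,115)): print(u,v,W[v,u].round(3))
c=cv2.imread("pics/w1.png"); cv2.imwrite("pics/w1c.png",cv2.resize(c[10:210,290:440],None,fx=3,fy=3,interpolation=cv2.INTER_CUBIC))
E
```

```text
327 63 [ 0.705 -0.313  0.132]
343 100 [ 0.657 -0.334  0.065]
352 100 [ 0.656 -0.348  0.064]
345 145 [ 0.599 -0.333  0.114]
352 132 [ 0.616 -0.343  0.112]
350 165 [ 0.57  -0.34   0.112]
356 150 [ 0.591 -0.348  0.113]
375 140 [ 0.587 -0.39   0.006]
377 160 [ 0.565 -0.385  0.063]
385 175 [ 0.576 -0.375  0.197]
372 180 [ 0.541 -0.373  0.093]
376 115 [ 0.628 -0.391  0.006]
```

View pics/w1c.png

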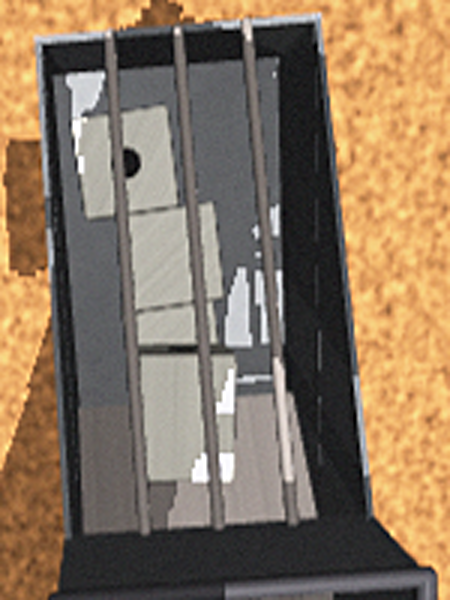

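```bash
python3 -m creep '-.9 .45 0 0 0 0; -.9 .45 0 0 0 0; -.9 .45 0 0 0 0; -.9 .45 0 0 0 0; -.9 .45 0 0 0 0; -.9 .45 0 0 0 0; -.8 .4 0 0 0 0; 0 0 0 0 0 -.23; 0 0 0 0 0 -.23; 0 0 0 0 0 -.23; 0 0 0 0 0 -.23; 0 0 0 0 0 -.23; 0 0 0 0 0 -.23; 0 0 0 0 0 -.23; 0 0 0 0 0 -.23; 0 0 0 0 0 -.23; 0 0 0 0 0 0; 0 0 0 0 0 0'; python3 - <<'E'
from h import *
c=cam("wrist"); W=cloud(c); np.save("w2.npy",W); print(c["M"].round(2).tolist())
# crop around the near bin
P=np.array([[x,y,.05] for x in(.24,.46) for y in(-.42,-.28)]); Q=(P-c["M"][:3,3])@c["M"][:3,:3]
uv=np.c_[Q[:,0]/Q[:,2]*c["fx"]+c["cx"],Q[:,1]/Q[:,2]*c["fy"]+c["cy"]]; print(uv.round(0))
cv2.imwrite("pics/w2.png",c["color"])
u0,v0=np.clip(uv.min(0)-20,0,[600,380]).astype(int);u1,v1=np.clip(uv.max(0)+20,0,[640,400]).astype(int);print(u0,v0)
cr=c["color"][v0:v1,u0:u1];f=min(790/cr.shape[1],590/cr.shape[0]);print(f);cv2.imwrite("pics/w2c.png",cv2.resize(cr,None,fx=f,fy=f,interpolation=cv2.INTER_CUBIC))
E
```

```text
clock: 63.18
tool_pos: [0.3444, -0.4181, 0.4297]
tcp_rot: [0.704, 0.71, -0.0, 0.0]
ft_force: [0.5, -0.7, -0.8]
opening: 0.002
grip_force: 0.0
[[1.0, 0.01, 0.0, 0.34], [0.01, -0.95, -0.3, -0.34], [-0.0, 0.3, -0.95, 0.59], [0.0, 0.0, 0.0, 1.0]]
[[259. 141.]
 [254.  44.]
 [399. 142.]
 [406.  46.]]
233 24
4.114583333333333
```

View pics/w2c.png

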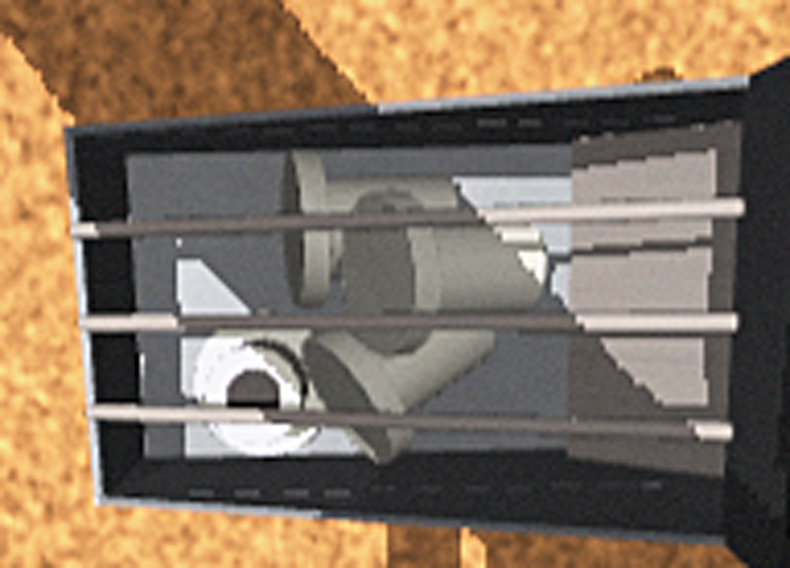

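The near bin holds four bushes: one upright at crop (255,390) and three lying at (370,230), (440,260) and (390,390). All parts are placed, the drawer is shut and the arm is clear, so I hand in.

```bash
python3 -c "
from workcell import arm,status
print(status.sense()['clock']); print(arm.hand_in())"
```

```text
63.225
the job is handed in; nothing more can be done
None
```

The job is handed in at 63 s, with no verdict returned: the drawer is shut on one bush, one block and the bracket, and the cameras show the other three bushes in the near bin and the other three blocks in the far bin, each with its kind.

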